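# Seat the stick bundle in the jig and throw the toggle clamp

## Task

Push the blue-banded stick bundle along the jig's channel until it is fully home against the end stop, and then flip the red handle of the toggle clamp over past its centre so that it snaps shut and the rubber foot holds the bundle down. Only push with the fingertips or the outside of the fingers: do not lift the bundle, and leave everything else on the table where it is.

Things in the scene. Friction and masses are not known exactly. Their poses are not given: they have to be found in the camera images.
- jig: Clamping jig fixed to the table: white plastic plate 225 x 138 x 12 mm thick, yaw -1.62 to -1.12 rad (channel runs to the robot's right, clamp on its near side). Origin on the table under the channel; plate spans x -125..100, y -100..38 mm, z up. Channel along +x on the plate (top z = 12): two rails 7 mm high, inner faces y = +-21, from x = -35 to 85; before x = -35 the plate is bare. Bracket of the toggle clamp at x 40, y -70.
- end_stop (a point): Foot of the steel end stop's face at the channel's far end: jig x = 85, y = 0, z = 12 mm (plate top). The stop is 60 mm wide, 18 mm high, 10 mm thick, rigid.
- stick_bundle: Wooden lolly sticks in two BLUE bands, 115 x 36 x 15 mm, 45-145 g, lies flat on the plate, far end already between the rails, 35-57 mm short of the stop; slides easily. Origin: middle of underside; y = long axis, points back, against the jig's +x; far end 57, near end 58 mm from the origin. Home against the stop: origin at jig x = 28, near end at jig x = -30 mm.
- clamp_pivot (a point): Axis of the clamp's handle and arm, parallel to the jig's x: jig x = 40, y = -70, z = 50 mm. The steel bracket round it is 44 mm long (x), 40 mm wide, top at z = 58 mm.
- handle_tip (a point): End of the red handle on its centre line, 112 mm from the pivot axis. Round bar: red grip 17 mm thick from 34 to 120 mm from the axis, steel 10 mm below. Swings in the plane jig x = 40. Open: leans 40 deg from upright away from the channel (jig -y), tip 136 mm above the table; upright 162 mm; closed: leans 40 deg the other way, over the channel (+y).
- clamp_handle (a joint): Handle angle, rad: 0 = open, 0.7 = upright (centre), 1.4 = closed. An over-centre spring drives it to the nearer end: about 5 N at the tip holds it open, falling to nothing at the centre; beyond that it snaps shut by itself. Rigid end stops.
- clamp_foot: Black sprung rubber foot, diameter 16 mm, under the steel hold-down arm's tip, 70 mm from the pivot axis; origin on the arm, 25 mm above its face. The arm follows the handle, always on its +y side: open it points 65 deg up, highest point about 125 mm above the table; closed it is level and the foot presses on the bundle at jig x = 40, y = 0 with about 3 N.
- marker: Bystander: black-and-white marker pen lying flat, about 135 x 17 x 16 (mm), loose on the table; origin at the middle of its underside. Leave it where it is.
- wing_nut: Bystander: pale grey plastic wing nut, 36 x 12 x 16 (mm), loose on the table; origin at the middle of its underside. Leave it where it is.
- spare_bundle: Bystander: the other bundle of wooden sticks, with RED bands, 117 x 35 x 14, lying flat on the table; not part of the job (mm), loose on the table; origin at the middle of its underside. Leave it where it is.
- mould_cup: Bystander: grey steel lolly mould standing on its rim, 64 x 38 x 95 high (mm), loose on the table; origin at the middle of its underside. Leave it where it is.
- tape_roll: Bystander: roll of tape lying flat, diameter 102, 48 high (mm), loose on the table; origin at the middle of its underside. Leave it where it is.
- nail_brush: Bystander: purple nail brush, 86 x 30 x 22 (mm), loose on the table; origin at the middle of its underside. Leave it where it is.

How it is judged:
By the outcome, as a careful person would: the job done as asked, in the order asked, and still so for the second after the job is handed in, with the robot touching nothing.
It also fails if it takes over 45 s, if anything falls off the work surface, if the arm or the gripper's body presses on something with over 40 N, if the wrist force passes 120 N, or if a joint passes its speed limit or range.

## Robot

A 6-joint arm with a two-finger parallel gripper is mounted at the origin on a cart in front of the work surface, level with it; the furniture and walls round the work are solid. World frame = base frame: x ahead of the robot, y to its left, z up, the work surface at z = 0. Lengths are in m, angles in rad, forces in N, time in s.
With the tool pointing down it reaches from about 0.35 to 0.725 m from the base axis. Payload 4.3 kg.
Tool frame: the origin (TCP) lies on the centre line of the jaws, within the pads' length; the fingertips stand 17 mm ahead of it and the grasp point (between the pads) lies 2 mm behind it; z points along the fingers, y is the line along which they close (so a half turn about z gives the same grasp; the last joint's range is limited). The gripper opens to 85 mm and grips with 20 to 120 N. Pads are 22 mm wide; open, the fingers measure 114 mm over their backs; the gripper's body (76 mm by 85 mm) begins 54 mm behind the grasp point. The pads swing forward as they close: fully open they stand 13 mm farther back than shut.
Start: joints at [1.033, 0.377, 0.081, 1.274, 0, 1.46], TCP at [0.239, 0.523, 0.248] pointing down, gripper open.
Joint ranges: [-2.72, 2.72], [-0.84, 1.66], [-1.02, 1.22], [-1.77, 2.12], [-1.37, 1.28], [-3.14, 3.14]. Speed limits (rad/s): [2.57, 2.57, 3.14, 3.14, 3.14, 3.14].

## Interface

Orientations are given as a unit quaternion [x, y, z, w].
In Python, from station import env gives the robot as it stands. The module is installed in compiled form; this text tells all that it offers.
- The arm moves only by the shell command python3 -m crank 'ROWS'. ROWS is JSON, a list of rows, each a list of 5 numbers: the gripper's target within -1 to 1 (shut at 1, half-way at 0, fully open at -1), then the shift along the tool's x, y, z scaled (see below), then the turn about the tool's z scaled (see below). In form: [[grip, dx, dy, dz, twist], ...]. A call has 1 to 8 rows; each row shifts and turns the commanded pose from where the row before left it, along the tool's axes as they then stand; what a row does not reach is not made up. The controller multiplies each number of a shift by 0.03 m and each number of a turn by 0.12 rad. A row lasts 1/12 s, in which the tool goes at most 41.7 mm and 7.16 degrees, less where a joint would pass 70% of its speed; a pose out of reach is approached as far as the arm can. A call with a number of a shift or a turn outside -1 to 1 is refused whole. A call with a gripper value outside its range is refused whole. The fingers move at their own pace and stop on an object; the grip force is fixed at half the most. Time passes only in rows, so rows that do not move let the fingers close. It gives the time, the measured TCP pose, the force, the opening and the grip force at its end, in the units of the state.
- env.read_state(): the state, without advancing time (a new reading comes with each control period).
- env.capture(name): name is "side" or "top" or "wrist"; returns the picture (480x640x3 uint8, blue, green, red); there is no depth.
- env.camera_params(name): a dict with "fx", "fy", "cx", "cy" (pixels), "eye" and "orientation" of the camera in the world; the wrist camera has in their place "tool_from_camera" (4x4, takes a point from camera to tool coordinates, whose origin is the TCP and whose axes are the flange's). Camera axes: x right, y down, z forward; pixel columns grow to the right and rows downward; lengths in m; the calibration is good to about 2 mm. A picture is of the moment at which its call begins: read the wrist's pose just before it. camera_params takes no time and is no camera call.
- env.close_job(): hands the job in; it is judged then, once.
Trained networks look in the newest picture that a camera, given by its name, has taken for a name from the list of things; names that differ only in an ending like _2 or _b are one class to them, and where a whole thing is asked for, a point or a joint stands for the part that bears it (a point fixed in the world has none). Each returns a list of dicts, best first, with "score" (0 to 1); they miss things now and then, are a little off and sometimes report something else, mostly with a low value. They report only what shows in the picture. A call takes as long as a camera call.
- env.masks_of(target, camera): "pixels" (480x640 bool, what is visible of it) and "bbox" ([left, top, right, bottom] in pixels, round what is visible of it).
The state is a dict: "t": time; "joint_positions": joint angles; "qvel": joint speeds; "joint_torque": joint torques, N m; "position": TCP position; "tcp_rot": TCP orientation; "force": force on the tool from outside, world axes, zero at the start; "wrist_torque": the same for the moment, N m; "grip_width": finger opening in m; "finger_force": force on a finger pad.
Only numpy, scipy, OpenCV 4.12 (cv2) and the standard library are available. Lean on these libraries where they do the work, as an engineer would, in place of code of your own. Each camera call takes 0.05 s, during which the arm holds its last target. There are 200 camera calls.

## Working session

There is one attempt and no reset: what is moved stays moved. The work goes in short steps, Python scripts to look and compute and a shell command to move; the robot and the scene stay as the last step left them, time stands still between calls to the robot, and variables do not carry over. Pictures are saved under pics/ and viewed, at most 11 in all, crops included, and the job is handed in when it is done.

```bash
mkdir -p pics; cat > h.py <<'E'
import numpy as np, cv2
from scipy.spatial.transform import Rotation as R
from station import env
def ray(cam,u,v,z):
    p=env.camera_params(cam); d=np.array([(u-p['cx'])/p['fx'],(v-p['cy'])/p['fy'],1.])
    o=np.array(p['orientation']); M=o if o.shape==(3,3) else R.from_quat(o).as_matrix()
    d=M@d; e=np.array(p['eye']); return e+d*(z-e[2])/d[2]
def proj(cam,X):
    p=env.camera_params(cam); o=np.array(p['orientation']); M=o if o.shape==(3,3) else R.from_quat(o).as_matrix()
    c=(np.atleast_2d(X)-np.array(p['eye']))@M
    return np.c_[c[:,0]/c[:,2]*p['fx']+p['cx'],c[:,1]/c[:,2]*p['fy']+p['cy']]
E
python3 - <<'E'
from h import *
for c in ['top','side']:
    cv2.imwrite(f'pics/{c}0.png',env.capture(c)); print(c,env.camera_params(c))
    for t in ['jig','stick_bundle','handle_tip','clamp_foot','mould_cup','tape_roll','marker','spare_bundle','nail_brush','wing_nut']:
        r=env.masks_of(t,c)
        if r: 
            ys,xs=np.nonzero(r[0]['pixels']); print(t,round(r[0]['score'],2),r[0]['bbox'],xs.mean().round(),ys.mean().round(), ray(c,xs.mean(),ys.mean(),.015).round(3) if len(xs) else '')
            if t in('jig','stick_bundle'): print(cv2.minAreaRect(np.c_[xs,ys].astype(np.float32)))
s=env.read_state(); print(s['t'],s['position'],s['tcp_rot'])
E
```

```text
top {'fx': 579.1028281274266, 'fy': 579.1028281274266, 'cx': 329.3330687455433, 'cy': 233.52437041112847, 'eye': array([ 0.42060789, -0.06564226,  1.5247781 ]), 'orientation': array([ 0.71029146, -0.70334286,  0.02311154, -0.01614686])}
jig 0.92 [340.7, 203.4, 430.3, 277.0] 387.0 234.0 [ 0.505 -0.231  0.015]
((387.1174621582031, 241.0535430908203), (72.9485855102539, 86.37761688232422), 82.03038787841797)
stick_bundle 0.69 [362.9, 208.6, 406.8, 229.1] 384.0 219.0 [ 0.545 -0.223  0.015]
((383.530029296875, 218.7100067138672), (13.435028076171875, 44.68914794921875), 81.8698959350586)
handle_tip 0.52 [409.6, 238.6, 418.6, 274.5] 416.0 258.0 [ 0.442 -0.307  0.015]
mould_cup 0.55 [162.7, 241.6, 196.0, 260.4] 181.0 252.0 [0.454 0.306 0.015]
tape_roll 0.88 [152.7, 178.4, 194.5, 220.2] 173.0 199.0 [0.592 0.33  0.015]
marker 0.58 [340.3, 200.7, 432.8, 273.6] 387.0 234.0 [ 0.505 -0.23   0.015]
spare_bundle 0.83 [407.8, 167.4, 449.3, 198.9] 430.0 182.0 [ 0.643 -0.344  0.015]
nail_brush 0.77 [460.0, 250.0, 493.2, 261.6] 477.0 255.0 [ 0.453 -0.465  0.015]
side {'fx': 534.2245636736773, 'fy': 534
[... 425 characters left out ...]
04.0 [ 0.543 -0.221  0.015]
((361.2218933105469, 302.7898254394531), (36.67972183227539, 11.53882884979248), 46.54815673828125)
handle_tip 0.66 [313.2, 276.8, 397.1, 351.2] 352.0 313.0 [ 0.503 -0.243  0.015]
mould_cup 0.73 [266.9, 185.9, 275.2, 214.5] 271.0 199.0 [0.464 0.358 0.015]
tape_roll 0.75 [291.2, 182.0, 322.9, 201.1] 306.0 189.0 [0.598 0.366 0.015]
spare_bundle 0.47 [396.1, 314.3, 409.9, 327.3] 403.0 319.0 [ 0.62  -0.316  0.015]
nail_brush 0.62 [359.8, 368.2, 384.3, 392.3] 371.0 382.0 [ 0.452 -0.462  0.015]
wing_nut 0.56 [363.4, 262.1, 369.2, 266.0] 364.0 266.0 [ 0.616 -0.084  0.015]
1.1 [0.23856961 0.52322395 0.24830838] [2.12273758e-01 9.77210238e-01 3.90710247e-05 2.03711336e-05]
```

View pics/top0.png

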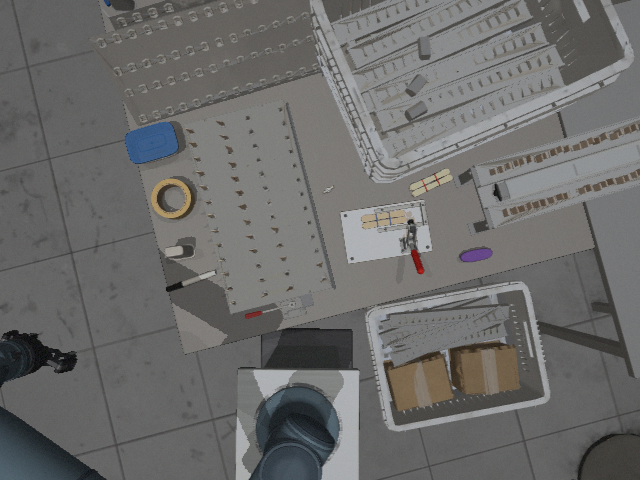

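View pics/side0.png

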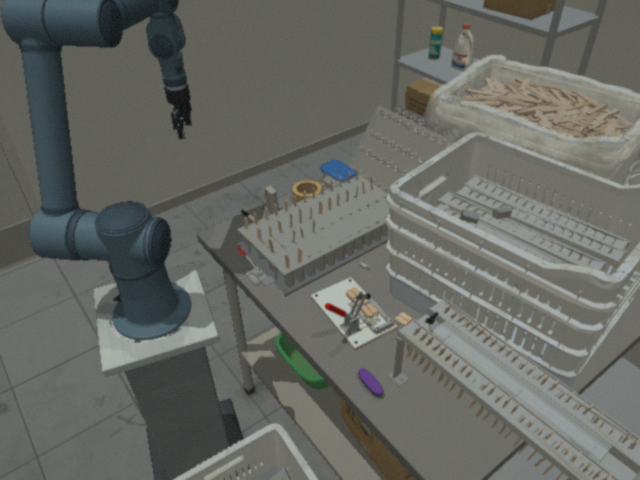

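The top view shows the white jig at about u 343–432, v 203–262. The bundle is at about (384,219) and the red handle tip is at (420,272), pointing towards the robot. The side view agrees with this. The peg board is to the left, and the crates are beyond and to the right.

```bash
python3 - <<'E'
from h import *
from scipy.optimize import least_squares
im=cv2.imread('pics/top0.png'); m=np.zeros(im.shape[:2],np.uint8)
hsv=cv2.cvtColor(im,cv2.COLOR_BGR2HSV)
m[198:268,335:438]=((hsv[...,2]>175)&(hsv[...,1]<30))[198:268,335:438]*255
n,l,st,_=cv2.connectedComponentsWithStats(m); k=1+st[1:,4].argmax(); ys,xs=np.nonzero(l==k); print(st[k])
r=cv2.minAreaRect(np.c_[xs,ys].astype(np.float32)); b=cv2.boxPoints(r); print(b)
W=np.array([ray('top',*p,.012) for p in b]); print(W.round(4),np.linalg.norm(np.diff(W,axis=0),axis=1))
# order: match local corners
L=np.array([[-.125,-.1],[.1,-.1],[.1,.038],[-.125,.038]])
best=None
for s in range(4):
  for W2 in (np.roll(W,s,0),np.roll(W[::-1],s,0)):
    f=lambda q:(np.c_[np.cos(q[2])*L[:,0]-np.sin(q[2])*L[:,1]+q[0],np.sin(q[2])*L[:,0]+np.cos(q[2])*L[:,1]+q[1]]-W2[:,:2]).ravel()
    z=least_squares(f,[.5,-.2,-1.4])
    if -1.8<z.x[2]<-1 and (best is None or z.cost<best.cost): best=z
q=best.x; print('jig',q,best.cost)
def J(x,y,z): c,s=np.cos(q[2]),np.sin(q[2]); return np.array([c*x-s*y+q[0],s*x+c*y+q[1],z])
big=cv2.resize(im[180:300,320:460],None,fx=5,fy=5,interpolation=cv2.INTER_CUBIC)
pts=dict(stop=J(.085,0,.012),piv=J(.04,-.07,.05),tip=J(.04,-.142,.136),railL=J(-.035,.021,.019),railR=J(-.035,-.021,.019),c1=J(-.125,-.1,.012),c2=J(.1,-.1,.012),c3=J(.1,.038,.012),c4=J(-.125,.038,.012))
for k,X in pts.items():
    u=(proj('top',X)[0]-[320,180])*5; cv2.circle(big,tuple(int(a) for a in u),4,(0,255,0),1); print(k,X.round(4))
cv2.imwrite('pics/fit.png',big)
Rt=R.from_quat(env.read_state()['tcp_rot']).as_matrix(); print(Rt.round(3))
E
```

```text
[ 341  200   82   63 2111]
[[340.0115  212.07513]
 [421.91904 199.47397]
 [429.74564 250.3468 ]
 [347.8381  262.94797]]
[[ 0.5614 -0.1076  0.012 ]
 [ 0.5969 -0.3227  0.012 ]
 [ 0.4633 -0.3433  0.012 ]
 [ 0.4283 -0.1292  0.012 ]] [0.21802541 0.13513358 0.21699069]
jig [ 0.5450957  -0.23307461 -1.40964126] 3.3097193150569274e-05
stop [ 0.5587 -0.317   0.012 ]
piv [ 0.4824 -0.2838  0.05  ]
tip [ 0.4114 -0.2953  0.136 ]
railL [ 0.5602 -0.1952  0.019 ]
railR [ 0.5188 -0.2019  0.019 ]
c1 [ 0.4263 -0.1257  0.012 ]
c2 [ 0.4624 -0.3478  0.012 ]
c3 [ 0.5986 -0.3257  0.012 ]
c4 [ 0.5625 -0.1036  0.012 ]
[[-0.91   0.415  0.   ]
 [ 0.415  0.91   0.   ]
 [-0.     0.    -1.   ]]
```

View pics/fit.png

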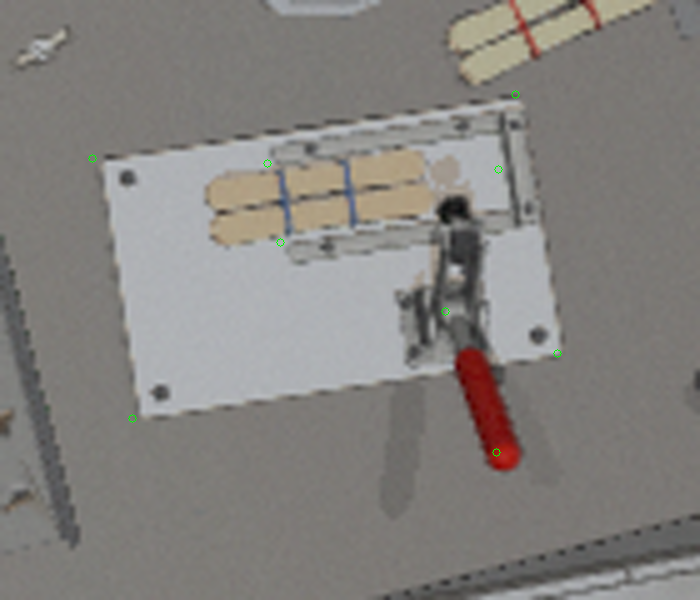

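The green fit points sit about 4 mm to the left of the true plate corners, so I'll refit using the corners read off the crop: (103,163), (140,418), (560,352), (522,100). The bundle's near end is at crop (209,213).

```bash
cat >> h.py <<'E'
def fit():
    L=np.array([[-.125,-.1],[.1,-.1],[.1,.038],[-.125,.038]])
    C=np.array([[140,418],[560,352],[522,100],[103,163]])/5+[320,180]-.4
    W=np.array([ray('top',*p,.012)[:2] for p in C])
    a,b=L-L.mean(0),W-W.mean(0); th=np.arctan2((a[:,0]*b[:,1]-a[:,1]*b[:,0]).sum(),(a*b).sum())
    c,s=np.cos(th),np.sin(th); t=W.mean(0)-np.array([[c,-s],[s,c]])@L.mean(0); return np.array([*t,th])
Q=fit()
def J(x,y,z,q=None):
    q=Q if q is None else q; c,s=np.cos(q[2]),np.sin(q[2]); return np.array([c*x-s*y+q[0],s*x+c*y+q[1],z])
def toJ(X): c,s=np.cos(Q[2]),np.sin(Q[2]); d=np.array(X)[:2]-Q[:2]; return np.array([c*d[0]+s*d[1],-s*d[0]+c*d[1],X[2]])
def go(X):
    s=env.read_state(); M=R.from_quat(s['tcp_rot']).as_matrix(); d=M.T@(np.array(X)-s['position'])
    a=np.arctan2(M[1,0],M[0,0]); print('t',s['t'],'jig pos',toJ(s['position']).round(4),'units xyz',(d/.03).round(2),'twist to -jigx',round(((a-Q[2]-np.pi+np.pi)%(2*np.pi)-np.pi)/.12,2),'F',np.round(s['force'],1))
E
python3 - <<'E'
from h import *
print(Q); print(toJ(ray('top',320+209/5-.4,180+213/5-.4,.02)))
go(J(-.12,0,.25)); print(J(-.12,0,.25))
E
```

```text
[ 0.54500734 -0.23568342 -1.41127031]
[-0.07301426  0.0013435   0.02      ]
t 1.1 jig pos [-0.7979 -0.182   0.2483] units xyz [-17.57 -15.45  -0.06] twist to -jigx 8.2 F [0.2 0.1 1.2]
[ 0.52594531 -0.1172071   0.25      ]
```

```bash
python3 -m crank '[[1,-0.88,-0.77,0,0],[1,-0.88,-0.77,0,0],[1,-0.88,-0.77,0,0],[1,-0.88,-0.77,0,0],[1,-0.88,-0.77,0,0],[1,-0.88,-0.77,0,0],[1,-0.88,-0.77,0,0],[1,-0.88,-0.77,0,0]]'
python3 -m crank '[[1,-0.88,-0.77,0,0],[1,-0.88,-0.77,0,0],[1,-0.88,-0.77,0,0],[1,-0.88,-0.77,0,0],[1,-0.88,-0.77,0,0],[1,-0.88,-0.77,0,0],[1,-0.88,-0.77,0,0],[1,-0.88,-0.77,0,0]]'
python3 -m crank '[[1,-0.88,-0.77,0,0],[1,-0.88,-0.77,0,0],[1,-0.88,-0.77,0,0],[1,-0.88,-0.77,0,0],[1,0,0,0,1],[1,0,0,0,1],[1,0,0,0,1],[1,0,0,0,1]]'
python3 -m crank '[[1,0,0,0,1],[1,0,0,0,1],[1,0,0,0,1],[1,0,0,0,1],[1,0,0,0,0.2],[1,0,0,0,0]]'
python3 -c "
from h import *
go(J(-.115,0,.25)); cv2.imwrite('pics/w1.png',env.capture('wrist')); print(env.camera_params('wrist')); go(J(-.115,0,.032))"
```

```text
t: 1.77
position: [0.3545, 0.2659, 0.2485]
tcp_rot: [0.212, 0.977, 0.0, 0.0]
force: [0.3, 0.5, -0.3]
grip_width: 0.0002
finger_force: 0.0
t: 2.43
position: [0.47, 0.0099, 0.2485]
tcp_rot: [0.212, 0.977, 0.0, 0.0]
force: [-0.3, 0.9, -0.3]
grip_width: 0.0002
finger_force: 0.0
t: 3.1
position: [0.5274, -0.1167, 0.2482]
tcp_rot: [0.442, 0.897, 0.0, -0.0]
force: [0.2, 0.5, 0.1]
grip_width: -0.0002
finger_force: 0.0
t: 3.6
position: [0.5273, -0.1162, 0.2483]
tcp_rot: [0.648, 0.762, 0.0, 0.0]
force: [-0.3, -0.3, 0.6]
grip_width: 0.0003
finger_force: 0.0
t 3.6 jig pos [-0.1208  0.0015  0.2483] units xyz [-0.19 -0.05 -0.06] twist to -jigx 0.01 F [-0.3 -0.3  0.6]
{'fx': 384.1405919437696, 'fy': 384.1405919437696, 'cx': 320.09032247952064, 'cy': 245.22726313296127, 'tool_from_camera': array([[-3.83767910e-04, -9.55780895e-01, -2.94079467e-01,
         7.55803685e-02],
       [ 9.99999782e-01, -5.24645955e-04,  4.00159712e-04,
         4.10042154e-04],
       [-5.36752611e-04, -2.94079249e-01,  9.55780889e-01,
        -1.26495247e-01],
       [ 0.00000000e+00,  0.00000000e+00,  0.00000000e+00,
         1.00000000e+00]])}
t 3.65 jig pos [-0.1208  0.0015  0.2483] units xyz [-0.19 -0.05  7.21] twist to -jigx 0.02 F [ 0.   0.4 -0.4]
```

View pics/w1.png

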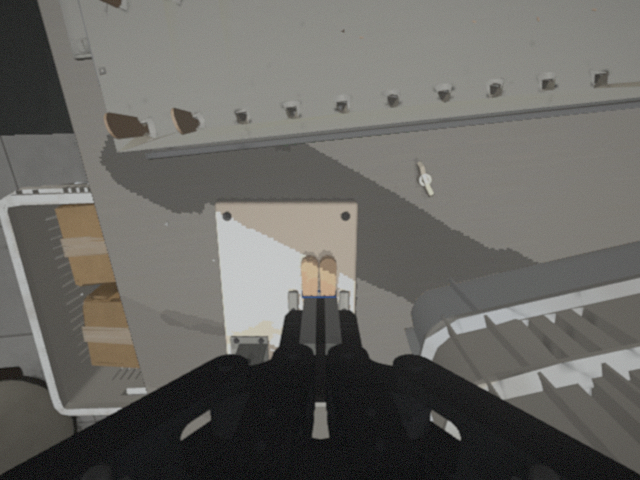

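The wrist view shows the plate corners at (217,203) and (357,203), the bundle's near end at (319,257), and the rail ends at (293,293) and (343,292). The camera would hang over the peg board here, so I'll turn the tool a quarter turn to put the camera on the robot side.

```bash
cat >> h.py <<'E'
def wray(s,u,v,z):
    p=env.camera_params('wrist'); T=np.eye(4); T[:3,:3]=R.from_quat(s['tcp_rot']).as_matrix(); T[:3,3]=s['position']; T=T@p['tool_from_camera']
    d=T[:3,:3]@[(u-p['cx'])/p['fx'],(v-p['cy'])/p['fy'],1]; return T[:3,3]+d*(z-T[2,3])/d[2]
E
python3 - <<'E'
from h import *
s=env.read_state()
for n,u,v,z in [('c(-125,-100)',217,203,.012),('c(-125,38)',357,203,.012),('near',319,257,.02),('rail -35,-25',293,293,.019),('rail -35,25',343,292,.019)]: print(n,toJ(wray(s,u,v,z)).round(4))
E
python3 -m crank '[[1,0,0,0,-1],[1,0,0,0,-1],[1,0,0,0,-1],[1,0,0,0,-1],[1,0,0,0,-1],[1,0,0,0,-1],[1,0,0,0,-1],[1,0,0,0,-1]]'
python3 -m crank '[[1,0,0,0,-1],[1,0,0,0,-1],[1,0,0,0,-1],[1,0,0,0,-1],[1,0,0,0,-1],[1,0,0,0,-0.1],[1,0,0,0,0]]'
python3 -c "
from h import *
go(J(-.115,0,.034))"
```

```text
c(-125,-100) [-0.1268 -0.0964  0.012 ]
c(-125,38) [-0.127   0.0374  0.012 ]
near [-0.0752  0.0011  0.02  ]
rail -35,-25 [-0.0365 -0.0251  0.019 ]
rail -35,25 [-0.0377  0.0253  0.019 ]
t: 4.32
position: [0.5273, -0.1162, 0.2483]
tcp_rot: [0.22, 0.976, 0.0, 0.0]
force: [0.0, -0.3, 1.6]
grip_width: -0.0
finger_force: 0.0
t: 4.9
position: [0.5273, -0.1162, 0.2483]
tcp_rot: [-0.08, 0.997, 0.0, 0.0]
force: [0.3, 0.0, 0.0]
grip_width: -0.0
finger_force: 0.0
t 4.9 jig pos [-0.1208  0.0015  0.2483] units xyz [ 0.05 -0.19  7.14] twist to -jigx 13.09 F [0.3 0.  0. ]
```

```bash
python3 -m crank '[[1,0.05,-0.2,1,0],[1,0,0,1,0],[1,0,0,1,0],[1,0,0,1,0],[1,0,0,1,0],[1,0,0,1,0],[1,0,0,0.8,0],[1,0,0,0,0]]'
python3 -c "
from h import *
cv2.imwrite('pics/w2.png',env.capture('wrist'));go(J(-.0445,0,.034))"
```

```text
t: 5.57
position: [0.5227, -0.1209, 0.0395]
tcp_rot: [-0.079, 0.997, 0.002, -0.004]
force: [-0.5, -0.2, -0.2]
grip_width: -0.0002
finger_force: 0.0
t 5.6167 jig pos [-0.1161 -0.0024  0.042 ] units xyz [-0.08 -2.39  0.26] twist to -jigx 13.09 F [ 0.4  0.4 -0.3]
```

View pics/w2.png

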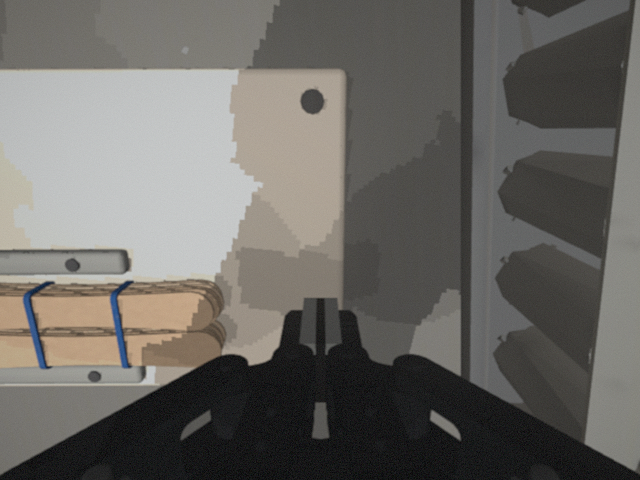

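The fingers are down beside the plate edge at about (320,300). The bundle's near end is to the left at about (222,325), and the peg board is clear to the right. Next I lower a little and push along tool −y.

```bash
python3 -m crank '[[1,-0.09,0,0.25,0],[1,0,0,0,0]]'
python3 -m crank '[[1,0,-0.35,0,0],[1,0,-0.35,0,0],[1,0,-0.3,0,0],[1,0,-0.3,0,0],[1,0,-0.3,0,0],[1,0,-0.25,0,0],[1,0,-0.2,0,0],[1,0,0,0,0]]'
python3 -c "
from h import *
go(J(-.0445,0,.034))"
```

```text
t: 5.78
position: [0.531, -0.1223, 0.0376]
tcp_rot: [-0.08, 0.997, -0.0, 0.001]
force: [-0.7, -0.7, 0.4]
grip_width: -0.0003
finger_force: 0.0
t: 6.45
position: [0.5397, -0.1844, 0.037]
tcp_rot: [-0.079, 0.997, -0.001, 0.0]
force: [0.2, -2.0, 2.1]
grip_width: 0.0004
finger_force: 0.9
t 6.45 jig pos [-0.0515  0.0029  0.037 ] units xyz [ 0.1  -0.23  0.1 ] twist to -jigx 13.08 F [ 0.2 -2.   2.1]
```

```bash
python3 -m crank '[[1,0.05,-0.1,0,0],[1,0.05,-0.1,0,0],[1,0,0,0,0]]'
python3 -m crank '[[1,0,-0.07,0,0],[1,0,0,0,0]]'
python3 -m crank '[[1,0,-0.07,0,0],[1,0,0,0,0]]'
python3 -c "
from h import *
go(J(-.0445,0,.034))
cv2.imwrite('pics/w3.png',env.capture('wrist'))"
```

```text
t: 6.7
position: [0.5375, -0.1893, 0.037]
tcp_rot: [-0.08, 0.997, -0.0, 0.0]
force: [0.1, 1.3, 2.4]
grip_width: 0.0001
finger_force: 1.6
t: 6.87
position: [0.5378, -0.1906, 0.037]
tcp_rot: [-0.08, 0.997, 0.0, 0.0]
force: [-0.1, 3.4, 3.3]
grip_width: 0.0001
finger_force: 2.6
t: 7.03
position: [0.5381, -0.1926, 0.0369]
tcp_rot: [-0.08, 0.997, 0.001, 0.0]
force: [0.0, 5.0, 5.7]
grip_width: 0.0002
finger_force: 3.4
t 7.0333 jig pos [-0.0437 -0.      0.0369] units xyz [-0.    0.03  0.1 ] twist to -jigx 13.1 F [0.  5.  5.7]
```

View pics/w3.png

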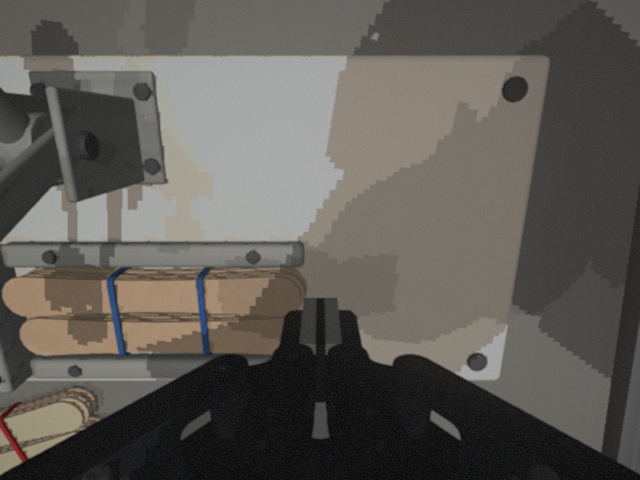

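The bundle lies straight between the rails, with its near end (305,295) level with the rail ends (303,255), and the contact force is rising. One firmer push will confirm the stop.

```bash
python3 -c "
from h import *
s=env.read_state()
for a in [(305,290,.02),(303,255,.019),(302,365,.019),(549,55,.012),(498,380,.012),(2,295,.02),(20,335,.02)]: print(a,toJ(wray(s,*a)).round(4))"
python3 -m crank '[[1,0,-0.1,0,0],[1,0,0,0,0]]'
python3 -m crank '[[1,0,-0.1,0,0],[1,0,0,0,0]]'
python3 -m crank '[[1,0,-0.1,0,0],[1,0,0,0,0]]'
python3 -c "
from h import *
go(J(-.0445,0,.034))"
```

```text
(305, 290, 0.02) [-0.0379 -0.0115  0.02  ]
(303, 255, 0.019) [-0.0373 -0.0262  0.019 ]
(302, 365, 0.019) [-0.0362  0.0244  0.019 ]
(549, 55, 0.012) [-0.126  -0.0994  0.012 ]
(498, 380, 0.012) [-0.1266  0.0373  0.012 ]
(2, 295, 0.02) [ 0.0852 -0.0093  0.02  ]
(20, 335, 0.02) [0.0821 0.009  0.02  ]
t: 7.25
position: [0.5386, -0.1958, 0.0369]
tcp_rot: [-0.08, 0.997, 0.0, 0.0]
force: [1.0, 4.9, 5.6]
grip_width: 0.0001
finger_force: 3.5
t: 7.42
position: [0.5389, -0.1977, 0.0369]
tcp_rot: [-0.08, 0.997, 0.002, 0.0]
force: [1.7, 7.5, 7.6]
grip_width: -0.0004
finger_force: 5.6
t: 7.58
position: [0.5388, -0.198, 0.0369]
tcp_rot: [-0.081, 0.997, 0.004, 0.0]
force: [0.1, 15.1, 11.3]
grip_width: 0.0003
finger_force: 9.1
t 7.5833 jig pos [-0.0382 -0.0001  0.0369] units xyz [-0.    0.21  0.1 ] twist to -jigx 13.11 F [ 0.1 15.1 11.3]
```

It stopped: 3 mm commanded gave 0.3 mm of motion and 15 N, so the bundle is home. Back off and go up.

```bash
python3 -m crank '[[1,0,0.3,0,0],[1,0,0.4,0,0],[1,0,0.3,-0.5,0],[1,0,0,-1,0],[1,0,0,-1,0],[1,0,0,-1,0],[1,0,0,-1,0],[1,0,0,-1,0]]'
python3 -m crank '[[1,0.5,0,-1,0],[1,1,0,-0.5,0],[1,1,0,0,0],[1,1,0,0,0],[1,1,0,0,0],[1,0.7,0,0,0],[1,0,0,0,0]]'
python3 -c "
from h import *
s=env.read_state();go(J(.038,-.18,.25))
cv2.imwrite('pics/t2.png',cv2.resize(env.capture('top')[180:300,320:460],None,fx=5,fy=5,interpolation=cv2.INTER_CUBIC))"
```

```text
t: 8.25
position: [0.5336, -0.1725, 0.2025]
tcp_rot: [-0.08, 0.997, -0.001, -0.001]
force: [0.0, -0.5, 0.6]
grip_width: -0.0004
finger_force: 0.0
t: 8.83
position: [0.3763, -0.1971, 0.2461]
tcp_rot: [-0.079, 0.997, -0.0, -0.002]
force: [0.1, -0.2, 0.5]
grip_width: -0.0002
finger_force: 0.0
t 8.8333 jig pos [-0.0649 -0.1604  0.2461] units xyz [ 0.64 -3.43 -0.13] twist to -jigx 13.07 F [ 0.1 -0.2  0.5]
```

View pics/t2.png

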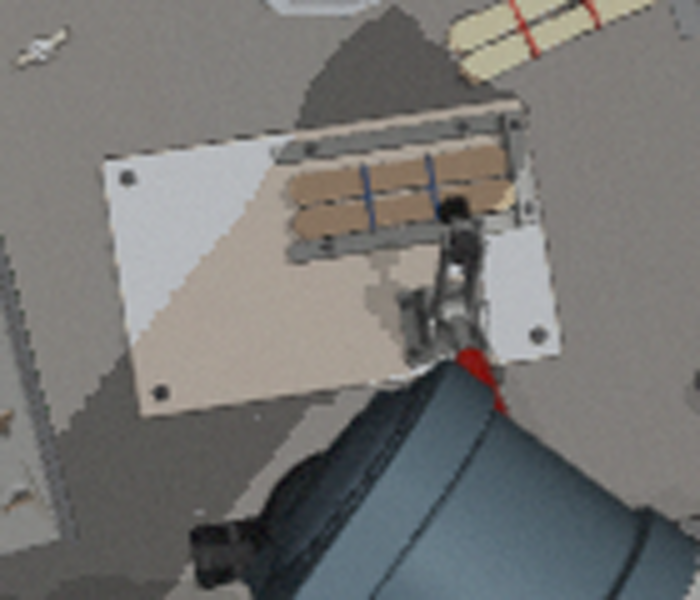

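The top view shows the bundle's far end (510,165) against the stop (512). Next I move behind the red handle and lower the fingers.

```bash
python3 -m crank '[[1,0.8,0,0,0],[1,0,-0.9,0,0],[1,0,-0.9,0,0],[1,0,-0.9,0,0],[1,0,-0.7,0,0],[1,0,0,0,0],[1,0,0,0,0]]'
python3 -c "
from h import *
go(J(.038,-.185,.137)); cv2.imwrite('pics/w4.png',env.capture('wrist'))"
```

```text
t: 9.47
position: [0.3737, -0.3027, 0.246]
tcp_rot: [-0.08, 0.997, 0.0, -0.0]
force: [-0.2, 0.5, -0.2]
grip_width: -0.0001
finger_force: 0.0
t 9.4667 jig pos [ 0.0389 -0.1798  0.246 ] units xyz [0.17 0.03 3.63] twist to -jigx 13.09 F [-0.2  0.5 -0.2]
```

View pics/w4.png

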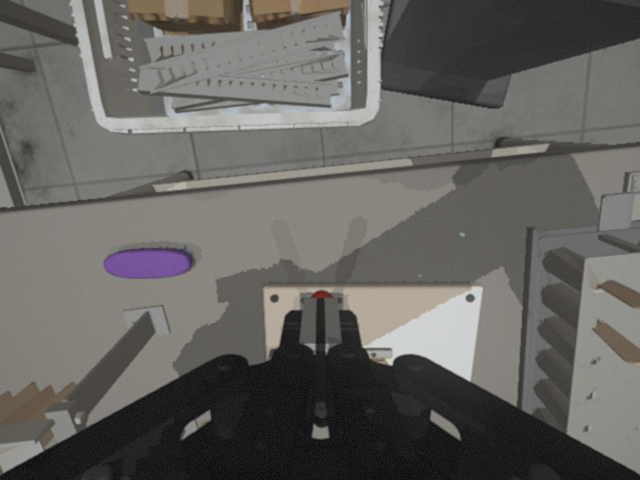

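The red handle tip shows at (321,293), right at the fingertips and centred on them. Before lowering, I compute its jig y.

```bash
python3 -c "
from h import *
s=env.read_state()
for z in (.13,.14,.148): print(toJ(wray(s,321,290,z)).round(4))
p=s['position']; print(toJ(wray(s,320,298,p[2]-.017)).round(4))"
python3 -m crank '[[1,0.7,0,0,0],[1,0,0,0,0],[1,0,0,0,0]]'
python3 -c "
from h import *
go(J(.038,-.2,.137))"
```

```text
[ 0.0367 -0.1478  0.13  ]
[ 0.0367 -0.1522  0.14  ]
[ 0.0368 -0.1557  0.148 ]
[ 0.0376 -0.1879  0.2291]
t: 9.77
position: [0.3522, -0.3042, 0.2467]
tcp_rot: [-0.08, 0.997, 0.0, -0.0]
force: [0.7, 0.0, -1.2]
grip_width: 0.0003
finger_force: 0.0
t 9.7667 jig pos [ 0.037  -0.2012  0.2467] units xyz [-0.04 -0.04  3.66] twist to -jigx 13.1 F [ 0.7  0.  -1.2]
```

```bash
python3 -m crank '[[1,0,0,1,0],[1,0,0,1,0],[1,0,0,1,0],[1,0,0,0.65,0],[1,0,0,0,0]]'
python3 -m crank '[[1,-0.35,0,0,0],[1,-0.35,0,0,0],[1,-0.35,0,0,0],[1,-0.25,0,0,0],[1,-0.25,0,0,0],[1,-0.25,0,0,0],[1,-0.25,0,0,0],[1,0,0,0,0]]'
python3 -c "
from h import *
go(J(.038,-.075,.137)); cv2.imwrite('pics/w5.png',env.capture('wrist'))"
```

```text
t: 10.18
position: [0.3508, -0.3019, 0.1334]
tcp_rot: [-0.081, 0.997, 0.003, -0.002]
force: [-0.7, 0.4, -0.9]
grip_width: 0.0002
finger_force: 0.0
t: 10.85
position: [0.4137, -0.2957, 0.1381]
tcp_rot: [-0.08, 0.997, -0.001, -0.001]
force: [-3.5, -0.5, -0.5]
grip_width: -0.0001
finger_force: 1.9
t 10.85 jig pos [ 0.0384 -0.1391  0.1381] units xyz [-2.14  0.01  0.04] twist to -jigx 13.1 F [-3.5 -0.5 -0.5]
```

View pics/w5.png

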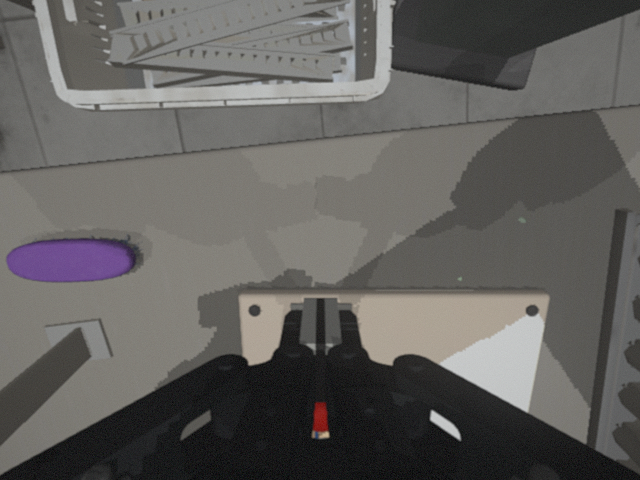

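The fingers are pressing the handle with 3.5 N, and the red grip shows behind them at (321,415), centred. I keep pushing past the centre.

```bash
python3 -m crank '[[1,-0.25,0,0,0],[1,-0.25,0,0,0],[1,-0.25,0,0,0],[1,-0.25,0,0,0],[1,-0.25,0,0,0],[1,-0.25,0,0,0]]'
python3 -m crank '[[1,-0.2,0,0,0],[1,-0.2,0,0,0],[1,-0.2,0,0,0],[1,0,0,0,0],[1,0,0,0,0]]'
python3 -c "
from h import *
go(J(.038,-.2,.2))
cv2.imwrite('pics/s3.png',cv2.resize(env.capture('side')[260:360,300:420],None,fx=5,fy=5,interpolation=cv2.INTER_CUBIC))"
```

```text
t: 11.4
position: [0.4588, -0.2881, 0.1374]
tcp_rot: [-0.08, 0.997, -0.0, 0.001]
force: [-0.9, -0.7, -0.8]
grip_width: -0.0001
finger_force: 0.0
t: 11.82
position: [0.4758, -0.2853, 0.1373]
tcp_rot: [-0.08, 0.997, 0.0, 0.0]
force: [0.2, -0.5, -0.8]
grip_width: -0.0003
finger_force: 0.0
t 11.8167 jig pos [ 0.038  -0.0762  0.1373] units xyz [ 4.13  0.   -2.09] twist to -jigx 13.1 F [ 0.2 -0.5 -0.8]
```

View pics/s3.png

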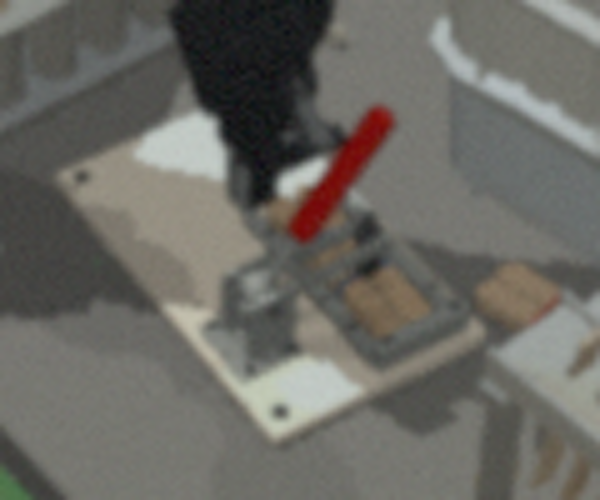

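The clamp has snapped shut: the handle leans over the channel with its tip at (380,115), and the foot is on the bundle at (370,250). Now retreat and check once more.

```bash
python3 -m crank '[[1,0.5,0,0,0],[1,0.8,0,0,0],[1,0.8,0,-0.8,0],[1,0.5,0,-1,0],[1,0,0,-1,0],[1,0,0,-1,0],[1,0,0,0,0],[1,0,0,0,0]]'
python3 -c "
from h import *
go(J(0,0,0))
cv2.imwrite('pics/t4.png',cv2.resize(env.capture('top')[160:280,320:460],None,fx=5,fy=5,interpolation=cv2.INTER_CUBIC))"
```

```text
t: 12.53
position: [0.399, -0.2989, 0.2533]
tcp_rot: [-0.08, 0.997, -0.002, 0.002]
force: [1.0, 0.1, -0.7]
grip_width: 0.0003
finger_force: 0.0
t 12.5333 jig pos [ 0.0393 -0.1542  0.2533] units xyz [-5.11  1.34  8.45] twist to -jigx 13.09 F [ 1.   0.1 -0.7]
```

View pics/t4.png

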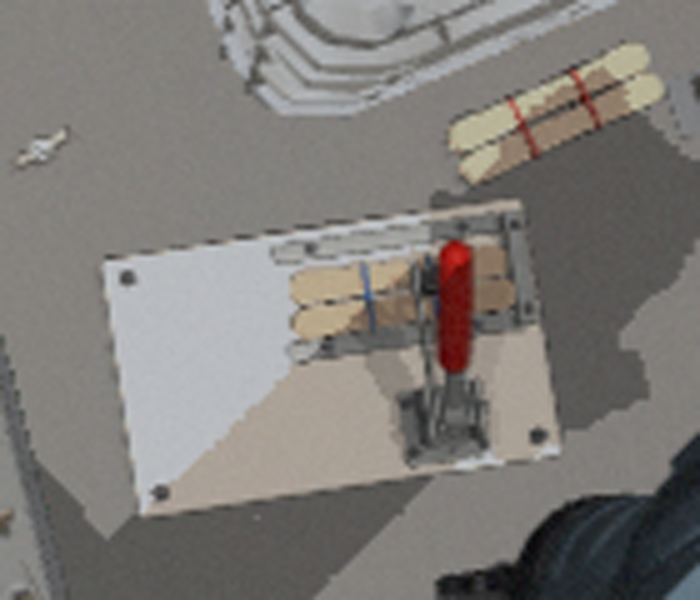

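The clamp is closed over the bundle (handle from (455,365) to (455,250)), the bundle is against the stop at (512,270), and the nearby bystanders are unmoved.

```bash
python3 -c "
from station import env
print(env.close_job())"
```

```text
the job is handed in; nothing more can be done
None
```

The blue-banded bundle is home against the end stop, the toggle clamp has snapped shut with its foot on the bundle, and the job was handed in at about 12.5 s of the 45 s allowed (no verdict came back).

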